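# Put the brass bar away in the push-latch tool well

## Robot

A 7-joint arm with a two-finger parallel gripper is mounted at the origin on the work surface. World frame = base frame: x ahead of the robot, y to its left, z up, the work surface at z = 0. Lengths are in m, angles in rad, forces in N, time in s.
With the tool pointing down it reaches from about 0.4 to 0.85 m from the base axis. Payload 4.5 kg.
Tool frame: the origin (TCP) lies at the centre of the arm's flange, where the gripper is bolted on; the fingertips stand 166 mm ahead of it and the grasp point (between the pads) lies 147 mm ahead of it (arm.pinch_z is the distance from the TCP to the grasp point, in m); z points along the fingers, y is the direction in which the jaws open and shut (so a half turn about z gives the same grasp; the last joint's range is limited). The gripper opens to 88 mm and grips with 3 to 60 N. Pads are 18 mm wide; open, the fingers measure 123 mm over their backs; the gripper's body (75 mm by 187 mm) begins 45 mm behind the grasp point.
Start: joints at [0.034, 0.689, -0.195, 1.565, 0.157, 0.902, -0.215], TCP at [0.625, 0, 0.405] pointing down, gripper open.
Joint ranges: [-3.01, 3.01], [-0.46, 2.08], [-1.47, 1.51], [0.13, 2.56], [-1, 4.14], [0.04, 2.09], [-2.66, 2.66]. Speed limits (rad/s): [2.57, 2.57, 3.14, 3.14, 3.14, 3.14, 3.14].

## Interface

Orientations are given as a unit quaternion [x, y, z, w].
In Python, from bench import arm, viewer, finder gives the robot as it stands.
- The arm moves only by the tool move_arm, never from a script. Its argument "plan" is a list that holds one entry, the list of rows, each a list of 4 numbers: the shift along the tool's x, y, z in cm, then the turn about the tool's z in degrees. In form: [[[dx, dy, dz, roll], ...]]. A call has 1 to 10 rows; each row shifts and turns the pose as measured when the row begins, along the tool's axes as they then stand; what a row does not reach is not made up. A row lasts 1/10 s, in which the tool goes at most 50 mm and 8.59 degrees, less where a joint would pass 70% of its speed; a pose out of reach is approached as far as the arm can. A call is refused whole if a number of a shift passes 5 or a number of a turn 8.59, either way. A call with a gripper value outside its range is refused whole. "grip" is the opening, from 0 (shut) to 1 (fully open), set as the call begins (left out, the last holds). The fingers move at their own pace and stop on an object; "newtons" is the grip in N (left out, the last holds). Time passes only in rows, so rows that do not move let the fingers close. It gives the time, the measured TCP pose, the force and the opening at its end, in the units of the state.
- arm.observe(): the state, without advancing time (a new reading comes with each control period).
- viewer.snapshot(name): name is "scene" or "side" or "wrist"; returns (picture, depth): 420x560x3 uint8, red, green, blue; 420x560 float32, m along the optical axis (not along the pixel's ray), 0 where there is no reading.
- viewer.camera_params(name): a dict with "mtx" (3x3 intrinsics, pixels), "position" and "rotation" of the camera in the world. Camera axes: x right, y up, looking along -z (the intrinsics and any distortion apply to the point x, -y, -z); pixel columns grow to the right and rows downward; lengths in m; the calibration is good to about 2 mm. A picture is of the moment at which its call begins: read the wrist's pose just before it. camera_params takes no time and is no camera call; for the wrist camera it gives the pose at the moment of the call.
- arm.close_job(): hands the job in, once; it reports no verdict.
Trained networks look in the newest picture that a camera, given by its name, has taken for a name from the list of things; names that differ only in an ending like _2 or _b are one class to them, and where a whole thing is asked for, a point or a joint stands for the part that bears it (a point fixed in the world has none). Each returns a list of dicts, best first, with "p" (0 to 1); they miss things now and then, are a little off and sometimes report something else, mostly with a low value. They report only what shows in the picture. A call takes as long as a camera call. They do not tell look-alikes from the thing itself.
- finder.find_in(camera, query): "position" ([column, row] in pixels, amid what is visible of it).
The state is a dict: "time_s": time; "q": joint angles; "joint_vel": joint speeds; "tau": joint torques, N m; "eef_pos": TCP position; "eef_rot": TCP orientation; "wrist_force": force on the tool from outside, world axes, zero at the start; "wrist_torque": the same for the moment, N m; "width": finger opening in m.
Only numpy, scipy, OpenCV 4.12 (cv2) and the standard library are available. Lean on these libraries where they do the work, as an engineer would, in place of code of your own. Each camera call takes 0.05 s, during which the arm holds its last target. There are 200 camera calls.

## Task

Press the hatch of the green tool well down at its red dot until its push-push latch lets go and the hatch springs open, set the brass bar down inside the pocket (do not drop it in), then swing the hatch shut and press it once more so that it stays latched. Feel your way with the presses, gently, as the latch gives only near the end of its stroke and the stop behind it must not be forced (keep below 20 N), and leave the yellow head blank and the wooden wedges where they are.

Things in the scene. Friction and masses are not known exactly. Their poses are not given: they have to be found in the camera images.
- pocket (a point): Centre of the cork floor of the well's pocket, 34 mm above the cart top, axes as the well's (z up, x towards the hinge). The pocket is clear for 59 mm towards -x (a grey latch block, 50 mm high, begins there), 73 mm towards +x and 73 mm to either side in y, and open above once the hatch is up.
- hinge (a point): Middle of the hatch's hinge line, along the well's y at its far (+x) rim, 73 mm in x from the pocket centre, 85 mm above the cart top. A damped spring always lifts the hatch (some 3.5 N at the red dot when closed) and, once the latch lets go, swings it fully open in about 2 s. It is closed by pushing its outer face over and down from behind.
- pad (a point): Centre of the red dot (26 mm across) on the hatch, the place to press: 145 mm from the hinge line, 18 mm from the free edge. To free the latched hatch, press down far enough, then let up. That stroke is hidden and differs each time, 7 to 20 mm; about 2 mm further is a hard stop, felt as a steep rise in force. Let up too early, it springs back, still latched.
- hatch (a joint): Hatch angle, rad: 0 latched and level, 1.95 fully open (leaning back past upright), negative when pressed in below the rim. To relatch it from open, press the dot at least 8 mm below its latched level (at most to the same hard stop, which is always deeper) and let up: it then stays at about 0. Another such press would free it again.
- bar_mid (a point): Centre of the polished brass bar, 90 (x) by 20 (y) by 20 mm, about 0.3 kg, lying on the cart with its length along its own x; centre 10 mm above the cart top. It goes into the pocket.
- brass_bar: The same brass bar; origin at the centre of its underside.
- well: Tool well: open green steel box fixed to the cart, 186 (x) by 162 (y) by 85 mm high, walls 8 mm; origin under its middle, 78 mm in x from the hinge line. z up, x from the latch side to the hinge side (away from the robot at yaw 0). Its hatch, a brown wooden panel 163 by 142 by 8 mm, lies inside the rim, its top level with it (85 mm up) when latched.
- head_blank: Bystander: yellow plastic mallet head blank, 200 mm long (its x), 60 mm in diameter, lying on the cart; origin under its middle.
- wedge_a: Bystander: ash wedge, 85 by 28 by 18 mm, flat on the cart; origin under its middle.
- wedge_b: Bystander: the second ash wedge, same size.
- jig: Bystander, fixed to the cart: hardboard jig 170 by 130 mm with a black rubber mallet face under a chrome spring clip, 43 mm high at most; origin under its middle.
Things that resemble listed ones, but are neither listed nor needed, are in the scene too. Several things look just like the well: the one meant starts nearest to the robot's base.

How it is judged:
By the outcome, as a careful person would: the job done as asked, in the order asked, and still so for the second after the job is handed in, with the robot touching nothing.
It also fails if it takes over 72 s, if anything falls off the work surface, if the arm or the gripper's body presses on something with over 40 N, if the wrist force passes 120 N, or if a joint passes its speed limit or range.

## Working session

There is one attempt and no reset: what is moved stays moved. The work goes in short steps, Python scripts to look and compute and a tool call to move; the robot and the scene stay as the last step left them, time stands still between calls to the robot, and variables do not carry over. Pictures are saved under pics/ and viewed, about 8 in all and at most 12, crops included, and the job is handed in when it is done.

Besides the shell and the picture viewer there is one more tool, called after "Call:" by a JSON object that holds its "name" and its "arguments", one argument or row to a line. move_arm: Moves the arm, as the interface text tells. Its arguments: {"type":"object","properties":{"plan":{"type":"array","items":{"type":"array","items":{"type":"array","items":{"type":"number"}}}},"grip":{"type":"number"},"newtons":{"type":"number"}},"required":["plan"]}

```bash
ls; mkdir -p pics
cat > h.py <<'E'
import numpy as np, cv2
from bench import arm, viewer, finder
from scipy.spatial.transform import Rotation as R
def Rm(r):
    r=np.array(r,float)
    return r if r.shape==(3,3) else R.from_quat(r).as_matrix()
def cloud(cam,d,P=None):
    P=P or viewer.camera_params(cam); K=np.array(P['mtx'])
    v,u=np.mgrid[:d.shape[0],:d.shape[1]]
    p=np.stack([(u-K[0,2])/K[0,0]*d,-(v-K[1,2])/K[1,1]*d,-d],-1)
    return p@Rm(P['rotation']).T+np.array(P['position'])
def save(n,im): cv2.imwrite('pics/'+n+'.png',im[...,::-1])
E
python3 - <<'E'
from h import *
s=arm.observe(); print(s['eef_pos'],s['eef_rot'],s['wrist_force'],arm.pinch_z)
ims=[]
for c in ('scene','side','wrist'):
    P=viewer.camera_params(c); im,d=viewer.snapshot(c); print(c,P)
    np.savez('/tmp/'+c,im=im,d=d,xyz=cloud(c,d,P)); save(c,im)
    X=cloud(c,d,P)
    for q in ('brass_bar','well','pad','hinge','head_blank','wedge_a','jig'):
        for r in finder.find_in(c,q):
            u,v=np.round(r['position']).astype(int); print(c,q,(u,v),round(r['p'],2),X[min(v,419),min(u,559)].round(3))
E
```

```text
pics
[ 6.24685071e-01 -2.61443944e-05  4.03926621e-01] [ 7.07056152e-01  7.07156853e-01 -6.77522270e-04 -5.69008101e-04] [-0.03853386  0.12778769 -0.39163911] 0.1473
scene {'mtx': array([[418.36251564,   0.        , 274.35802243],
       [  0.        , 418.36251564, 206.68805212],
       [  0.        ,   0.        ,   1.        ]]), 'position': array([ 1.30863341, -0.47816592,  0.93992956]), 'rotation': array([0.33705879, 0.19791448, 0.48129214, 0.7845885 ])}
scene brass_bar (np.int64(328), np.int64(206)) 0.69 [0.531 0.132 0.008]
scene well (np.int64(380), np.int64(237)) 0.92 [0.764 0.143 0.086]
scene well (np.int64(226), np.int64(228)) 0.89 [ 0.54  -0.221  0.082]
scene well (np.int64(86), np.int64(226)) 0.83 [ 0.361 -0.567  0.084]
scene well (np.int64(144), np.int64(278)) 0.22 [ 0.587 -0.469  0.058]
scene pad (np.int64(82), np.int64(216)) 0.95 [ 0.314 -0.57   0.083]
scene pad (np.int64(385), np.int64(228)) 0.87 [0.742 0.177 0.085]
scene pad (np.int64(224), np.int64(215)) 0.61 [ 0.492 -0.207  0.084]
scene hinge (np.int64(228), np.int64(226)) 0.96 [ 0.539 -0.214  0.085]
scene hinge (n
[... 2058 characters left out ...]
array([-1.61640487e-01, -4.58339338e-04,  9.39569961e-05,  9.86849601e-01])}
wrist brass_bar (np.int64(166), np.int64(27)) 0.9 [0.515 0.14  0.02 ]
wrist well (np.int64(200), np.int64(370)) 0.88 [ 0.536 -0.212  0.086]
wrist well (np.int64(411), np.int64(38)) 0.72 [0.729 0.121 0.086]
wrist pad (np.int64(418), np.int64(31)) 0.78 [0.735 0.127 0.084]
wrist pad (np.int64(188), np.int64(391)) 0.63 [ 0.52  -0.242  0.086]
wrist hinge (np.int64(413), np.int64(39)) 0.96 [0.731 0.121 0.084]
wrist hinge (np.int64(201), np.int64(368)) 0.83 [ 0.537 -0.21   0.086]
wrist wedge_a (np.int64(353), np.int64(208)) 0.69 [ 0.709 -0.047  0.013]
wrist wedge_a (np.int64(370), np.int64(328)) 0.56 [ 0.744 -0.216  0.012]
```

View pics/scene.png

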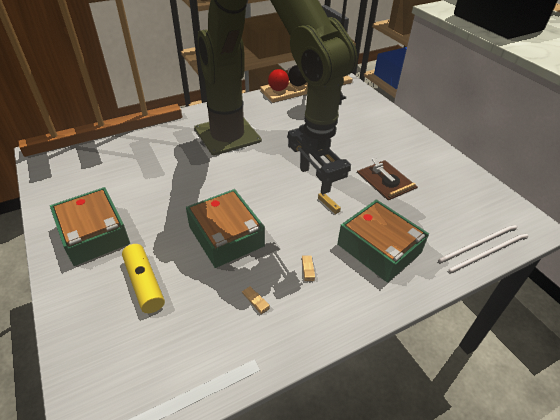

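View pics/side.png

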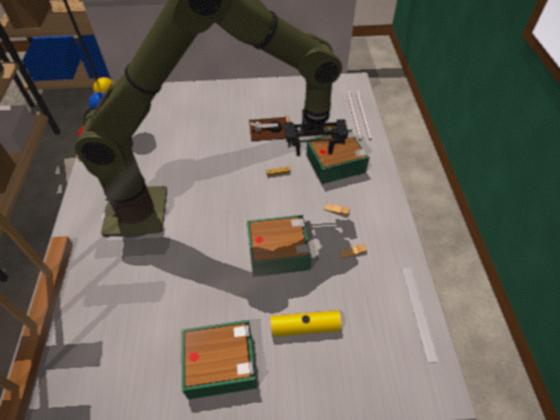

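The wells in the scene image are at (226,228), 0.58 m from the base; (86,226), 0.67 m; and (380,237), 0.76 m. The middle one is nearest, so it fits. The brass bar is at (328,206). Next I'll fit their poses and confirm with an enlarged crop.

Run:
```python
from h import *
for c in ('scene','side','wrist'):
    z=np.load(f'/tmp/{c}.npz'); X,im=z['xyz'],z['im'].astype(int); r,g,b=im[...,0],im[...,1],im[...,2]
    for nm,c0 in (('A',(.54,-.22)),('B',(.35,-.57)),('C',(.76,.14))):
        near=np.hypot(X[...,0]-c0[0],X[...,1]-c0[1])<.16
        top=near&(abs(X[...,2]-.085)<.006)
        red=near&(r>150)&(g<60)&(b<60)&(X[...,2]>.05)
        if top.sum()>50:
            p=X[top][:,:2]; print(c,nm,'top rect',cv2.minAreaRect((p*1000).astype(np.float32)),'dot',red.sum(),X[red].mean(0).round(4) if red.any() else None)
    bar=(abs(X[...,0]-.525)<.08)&(abs(X[...,1]-.133)<.06)&(X[...,2]>.006)&(X[...,2]<.03)&(r-b>60)
    if bar.sum()>10:
        p=X[bar]; print(c,'bar',bar.sum(),cv2.minAreaRect((p[:,:2]*1000).astype(np.float32)),np.percentile(p[:,2],[5,95]))
im=np.load('/tmp/scene.npz')['im'][130:290,170:370]
save('crop1',cv2.resize(im,(800,640))[:600])
```

```text
scene A top rect ((496.7148742675781, -209.24945068359375), (192.4869384765625, 162.96434020996094), 3.740401029586792) dot 34 [ 0.4369 -0.2127  0.0871]
scene B top rect ((311.68206787109375, -560.1575317382812), (190.65692138671875, 161.91810607910156), 4.609818458557129) dot 36 [ 0.2531 -0.565   0.0849]
scene C top rect ((741.1072387695312, 173.59188842773438), (187.65878295898438, 167.48988342285156), 15.038617134094238) dot 36 [0.6846 0.1585 0.0854]
scene bar 114 ((520.0708618164062, 142.62698364257812), (92.70673370361328, 25.031417846679688), 10.283734321594238) [0.01615554 0.02298304]
side A top rect ((495.84429931640625, -210.04098510742188), (184.42300415039062, 165.43272399902344), 3.8405237197875977) dot 24 [ 0.4347 -0.2117  0.0875]
side B top rect ((312.38482666015625, -560.9846801757812), (184.65887451171875, 164.53326416015625), 4.413102149963379) dot 43 [ 0.2517 -0.5657  0.0853]
side C top rect ((740.4805297851562, 173.07275390625), (186.3298797607422, 170.16697692871094), 14.534979820251465) dot 21 [0.6829 0.1596 0.0853]
side bar 110 ((517.137451171875, 140.2515869140625), (86.53176879882812, 27.920753479003906), 4.061493396759033) [0.01382331 0.02411624]
wrist A top rect ((506.85528564453125, -207.30447387695312), (161.06979370117188, 161.85084533691406), 1.9613170623779297) dot 0 None
wrist C top rect ((750.8115844726562, 132.5519256591797), (185.35169982910156, 81.14581298828125), 14.43729305267334) dot 102 [0.6829 0.1467 0.0856]
wrist bar 1994 ((517.2382202148438, 139.66104125976562), (89.40359497070312, 19.924922943115234), 6.808333873748779) [0.01854721 0.02121654]
```

View pics/crop1.png

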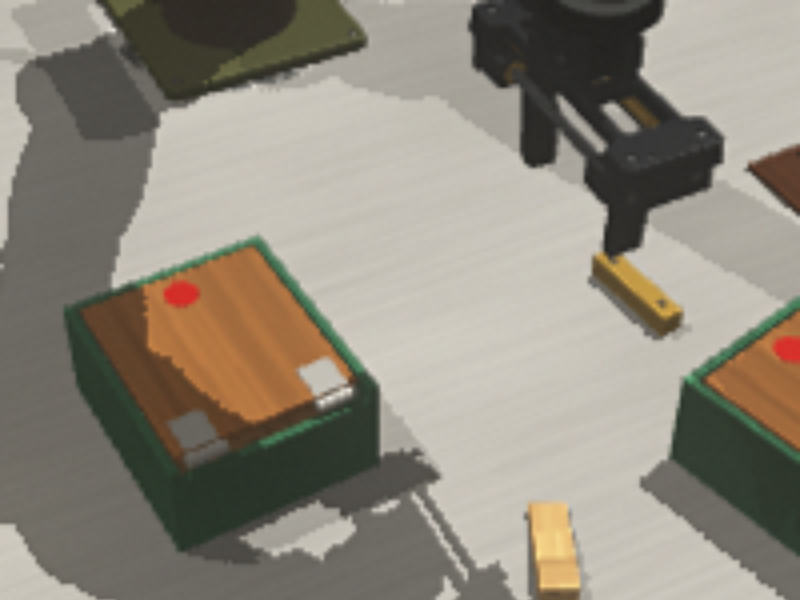

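The crop confirms it: the dot of the nearest well is at (181,293) and the bar at (640,295). Next I'll write a planning helper and approach the dot.

```bash
cat >> h.py <<'E'
def state():
    s=arm.observe(); M=Rm(s['eef_rot']); p=np.array(s['eef_pos'])
    tip=p+.166*M[:,2]
    # yaw: 0 when tool x=-X, tool y=+Y
    yaw=np.degrees(np.arctan2(-M[1,0],-M[0,0]))
    print('t',round(s['time_s'],2),'tip',tip.round(4),'yaw',yaw.round(2),'tilt',M[:2,2].round(4),'F',np.round(s['wrist_force'],2),'w',round(s['width'],4),'q7',round(s['q'][6],2))
    return p,M,tip,yaw
def plan(tips,yaw,step=.045):
    """rows (cm, deg) through tip waypoints"""
    p,M,tip,y0=state(); rows=[]; dr=y0-yaw; dr=(dr+180)%360-180
    tips=np.atleast_2d(tips); a=tip; N=[]
    for w in tips: n=max(1,int(np.ceil(np.linalg.norm(w-a)/step))); N.append(n); a=w
    tot=max(sum(N),int(np.ceil(abs(dr)/8.5))); N[0]+=tot-sum(N)
    M=M.copy(); a=tip
    for w,n in zip(tips,N):
        for k in range(n):
            d=(w-a)/n@M*100; rows.append([round(float(x),2) for x in d]+[round(float(dr/tot),2)])
            M=M@R.from_euler('z',dr/tot,degrees=True).as_matrix()
        a=w
    for i in range(0,len(rows),10): print(rows[i:i+10])
E
python3 -c "
from h import *
plan([[.434,-.212,.19]],3.8)"
```

```text
t 1.2 tip [0.625  0.     0.2387] yaw -90.0 tilt [0.0001 0.    ] F [ 1.32 -0.31  0.03] w 0.0882 q7 -0.22
[[-1.77, -1.59, 0.41, -7.82], [-1.53, -1.82, 0.41, -7.82], [-1.27, -2.01, 0.41, -7.82], [-0.99, -2.16, 0.41, -7.82], [-0.68, -2.28, 0.41, -7.82], [-0.37, -2.35, 0.41, -7.82], [-0.04, -2.38, 0.41, -7.82], [0.28, -2.36, 0.41, -7.82], [0.6, -2.3, 0.41, -7.82], [0.91, -2.2, 0.41, -7.82]]
[[1.2, -2.06, 0.41, -7.82], [1.46, -1.87, 0.41, -7.82]]
```

Call:
{"name": "move_arm", "arguments": {
  "plan": [
    [[-1.8,-1.6,0.4,-7.8],[-1.5,-1.8,0.4,-7.8],[-1.3,-2.0,0.4,-7.8],[-1.0,-2.2,0.4,-7.8],[-0.7,-2.3,0.4,-7.8],[-0.4,-2.4,0.4,-7.8],[0,-2.4,0.4,-7.8],[0.3,-2.4,0.4,-7.8],[0.6,-2.3,0.4,-7.8],[0.9,-2.2,0.4,-7.8]]
  ],
  "grip": 0
}}

```text
time_s: 2.2
eef_pos: [0.4663, -0.1843, 0.3637]
eef_rot: [0.074, 0.997, 0.001, 0.004]
wrist_force: [0.4, -0.1, -0.1]
width: 0.0102
```

```bash
python3 -c "
from h import *
plan([[.434,-.212,.19]],3.8)"
```

```text
t 2.2 tip [ 0.4677 -0.1841  0.1977] yaw -8.44 tilt [0.008  0.0011] F [ 0.36 -0.07 -0.08] w 0.0102 q7 1.13
[[1.46, -1.63, 0.37, -6.12], [1.63, -1.46, 0.37, -6.12]]
```

Call:
{"name": "move_arm", "arguments": {
  "plan": [
    [[1.5,-1.6,0.4,-6.1],[1.6,-1.5,0.4,-6.1],[0,0,0,0]]
  ]
}}

```text
time_s: 2.5
eef_pos: [0.429, -0.217, 0.3544]
eef_rot: [-0.035, 0.999, -0.0, 0.003]
wrist_force: [0.3, -0.2, 0.6]
width: 0.0005
```

Run:
```python
from h import *
P=viewer.camera_params('wrist'); im,d=viewer.snapshot('wrist'); X=cloud('wrist',d,P); save('w2',im); print(P['position'])
state(); i=im.astype(int); r,g,b=i[...,0],i[...,1],i[...,2]
red=(r>120)&(g<60)&(b<60)&(X[...,2]>.07)&(X[...,2]<.1); print('dot',red.sum(),X[red].mean(0) if red.any() else 0, (X[red].min(0),X[red].max(0)) if red.any() else 0)
top=(abs(X[...,2]-.085)<.006)&(np.hypot(X[...,0]-.5,X[...,1]+.21)<.16); print(cv2.minAreaRect((X[top][:,:2]*1000).astype(np.float32)))
```

```text
[ 0.34604739 -0.22401571  0.33406885]
t 2.55 tip [ 0.4319 -0.2157  0.189 ] yaw 3.97 tilt [0.008  0.0002] F [ 0.36  0.85 -0.02] w 0.0005 q7 1.34
dot 0 0 0
((475.69073486328125, -212.67770385742188), (147.94625854492188, 162.06089782714844), 3.73405385017395)
```

View pics/w2.png

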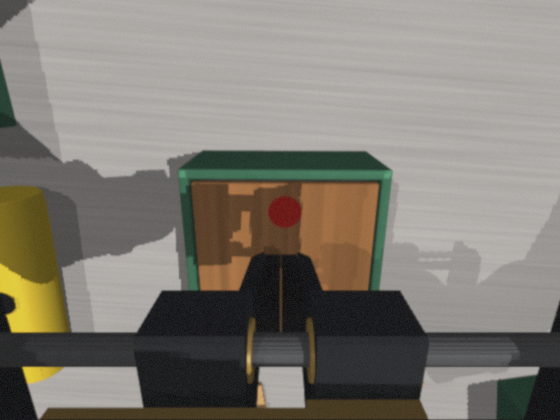

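The picture shows the dot at (285,212), in shadow, with the closed fingertips at about (281,255), and the near rim at row 180.

Run:
```python
from h import *
P=viewer.camera_params('wrist'); im,d=viewer.snapshot('wrist'); X=cloud('wrist',d,P)
i=im.astype(int); r,g,b=i[...,0],i[...,1],i[...,2]
red=(r>80)&(g<40)&(b<40)&(X[...,2]>.07)&(X[...,2]<.1)
v,u=np.where(red); n=red.sum(); m=X[red].mean(0); print(n,u.mean(),v.mean(),m,X[red].max(0)-X[red].min(0))
top=(abs(X[...,2]-.085)<.004)&(np.hypot(X[...,0]-.5,X[...,1]+.21)<.16);q=X[top]; 
a=np.radians(3.8); e=np.array([np.cos(a),np.sin(a)]); f=np.array([-e[1],e[0]])
print('near rim s',np.percentile(q[:,:2]@e,[.5,1]),'dot s',m[:2]@e,'lat',np.percentile(q[:,:2]@f,[.5,99.5]),'dot lat',m[:2]@f)
plan([[m[0],m[1],.1]],3.8)
```

```text
775 282.6309677419355 208.05935483870968 [ 0.43545567 -0.21509658  0.08763177] [0.0255299  0.02433534 0.00415603]
near rim s [0.3870163  0.38718028] dot s 0.42024301874133874 lat [-0.32346397 -0.16381904] dot lat -0.24348303302920685
t 2.6 tip [ 0.4334 -0.2146  0.1895] yaw 4.03 tilt [0.01   0.0007] F [ 0.09 -0.    0.05] w 0.0005 q7 1.34
[[-0.06, -0.03, 4.47, 0.12], [-0.06, -0.03, 4.47, 0.12]]
```

Call:
{"name": "move_arm", "arguments": {
  "plan": [
    [[-0.2,0,4.5,0],[0,0,3.5,0],[0,0,1.0,0],[0,0,0.4,0],[0,0,0.2,0]]
  ]
}}

```text
time_s: 3.1
eef_pos: [0.4431, -0.2105, 0.2606]
eef_rot: [-0.035, 0.999, -0.001, 0.013]
wrist_force: [0.7, -0.5, 0.4]
width: 0.0003
```

```bash
python3 -c "
from h import *
state()"
```

```text
t 3.1 tip [ 0.4473 -0.2105  0.0946] yaw 4.01 tilt [ 0.0255 -0.0002] F [ 0.74 -0.49  0.42] w 0.0003 q7 1.13
```

Call:
{"name": "move_arm", "arguments": {
  "plan": [
    [[0.7,-0.2,0,0],[0.5,-0.2,0,0],[0,0,0,0]]
  ]
}}

```text
time_s: 3.4
eef_pos: [0.4315, -0.2155, 0.2627]
eef_rot: [-0.035, 0.999, -0.001, 0.015]
wrist_force: [-0.1, -0.2, -0.5]
width: 0.0002
```

```bash
python3 -c "
from h import *
state()"
```

```text
t 3.4 tip [ 0.4365 -0.2158  0.0968] yaw 4.0 tilt [ 0.0298 -0.0019] F [-0.14 -0.24 -0.47] w 0.0002 q7 1.13
```

Call:
{"name": "move_arm", "arguments": {
  "plan": [
    [[0,0,0.5,0],[0,0,0.4,0],[0,0,0.2,0],[0,0,0.2,0],[0,0,0.2,0]]
  ]
}}

```text
time_s: 3.9
eef_pos: [0.4319, -0.2162, 0.2482]
eef_rot: [-0.034, 0.999, -0.002, 0.016]
wrist_force: [-1.1, 0.1, 4.5]
width: 0.0005
```

Call:
{"name": "move_arm", "arguments": {
  "plan": [
    [[0,0,0.15,0],[0,0,0.15,0],[0,0,0.1,0]]
  ]
}}

```text
time_s: 4.2
eef_pos: [0.4321, -0.2162, 0.2439]
eef_rot: [-0.034, 0.999, -0.002, 0.016]
wrist_force: [-0.5, -0.1, 3.4]
width: 0.0004
```

Tip z is about 0.078, about 7 mm in, and the force is still light.

Call:
{"name": "move_arm", "arguments": {
  "plan": [
    [[0,0,0.1,0],[0,0,0.1,0]]
  ]
}}

```text
time_s: 4.4
eef_pos: [0.4322, -0.2162, 0.2418]
eef_rot: [-0.034, 0.999, -0.002, 0.016]
wrist_force: [-1.0, -0.3, 3.7]
width: 0.0001
```

Call:
{"name": "move_arm", "arguments": {
  "plan": [
    [[0,0,0.1,0],[0,0,0.1,0]]
  ]
}}

```text
time_s: 4.6
eef_pos: [0.4323, -0.2162, 0.2396]
eef_rot: [-0.034, 0.999, -0.002, 0.016]
wrist_force: [-0.7, 0.1, 3.2]
width: 0.0006
```

Call:
{"name": "move_arm", "arguments": {
  "plan": [
    [[0,0,0.1,0],[0,0,0.05,0]]
  ]
}}

```text
time_s: 4.8
eef_pos: [0.4324, -0.2162, 0.2381]
eef_rot: [-0.034, 0.999, -0.002, 0.016]
wrist_force: [-1.6, 0.7, 6.1]
width: -0.0001
```

Call:
{"name": "move_arm", "arguments": {
  "plan": [
    [[0,0,0.05,0]]
  ]
}}

```text
time_s: 4.9
eef_pos: [0.4324, -0.2161, 0.2378]
eef_rot: [-0.034, 0.999, -0.003, 0.016]
wrist_force: [-1.6, 0.1, 8.7]
width: 0.0005
```

Call:
{"name": "move_arm", "arguments": {
  "plan": [
    [[0,0,0.06,0]]
  ]
}}

```text
time_s: 5.0
eef_pos: [0.4324, -0.2161, 0.2375]
eef_rot: [-0.034, 0.999, -0.003, 0.016]
wrist_force: [-2.4, -0.2, 10.0]
width: 0.0007
```

The force is steep now: this is the stop. Letting up.

Call:
{"name": "move_arm", "arguments": {
  "plan": [
    [[0,0,-0.5,0],[0,0,-1,0],[0.5,0,-2,0],[2.0,0,-3.5,0],[2.0,0,-4,0],[2,0,-4,0],[0,0,-2,0],[0,0,0,0]]
  ],
  "grip": 1
}}

```text
time_s: 5.8
eef_pos: [0.3599, -0.2188, 0.4122]
eef_rot: [-0.036, 0.999, -0.002, 0.016]
wrist_force: [0.8, 0.2, -0.5]
width: 0.0624
```

Run:
```python
from h import *
state()
P=viewer.camera_params('wrist'); im,d=viewer.snapshot('wrist'); save('w3',im)
im2,_=viewer.snapshot('side'); X=cloud('side',_)
m=(np.hypot(X[...,0]-.6,X[...,1]+.2)<.12)&(X[...,2]>.1); print(m.sum(),X[m].max(0) if m.any() else 0)
cv2.imwrite('pics/v3.png',np.hstack([cv2.resize(im,(400,300)),cv2.resize(im2,(400,300))])[...,::-1])
plan([[.517,.137,.12]],6.8)
```

```text
t 5.8 tip [ 0.3651 -0.2192  0.2463] yaw 4.12 tilt [ 0.0313 -0.0025] F [ 0.81  0.23 -0.47] w 0.0624 q7 1.46
868 [ 0.56812954 -0.13369326  0.16426569]
t 5.9 tip [ 0.3641 -0.219   0.244 ] yaw 4.12 tilt [ 0.0274 -0.0008] F [ 0.07 -0.23 -0.  ] w 0.0701 q7 1.46
[[-1.75, 3.44, 1.28, -0.27], [-1.76, 3.44, 1.28, -0.27], [-1.78, 3.43, 1.28, -0.27], [-1.8, 3.42, 1.28, -0.27], [-1.81, 3.41, 1.28, -0.27], [-1.83, 3.4, 1.28, -0.27], [-1.84, 3.39, 1.28, -0.27], [-1.86, 3.39, 1.28, -0.27], [-1.87, 3.38, 1.28, -0.27], [-1.89, 3.37, 1.28, -0.27]]
```

View pics/v3.png

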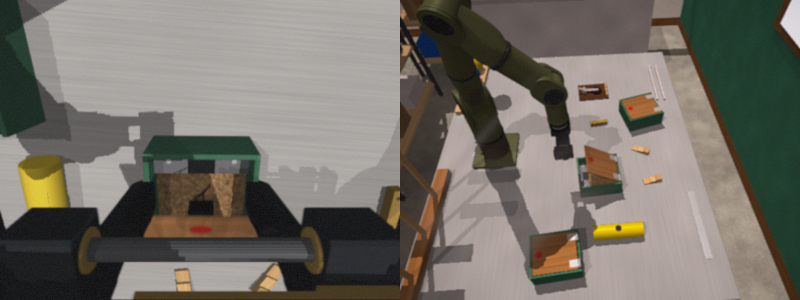

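The hatch is springing open: on the right its panel is tilting up at (600,165), and on the left the cork pocket is visible. Now to the bar.

Call:
{"name": "move_arm", "arguments": {
  "plan": [
    [[-0.8,4.3,0.5,-0.3],[-1.8,4.3,1.3,-0.3],[-1.8,4.3,1.3,-0.3],[-1.8,4.3,1.3,-0.3],[-1.8,4.3,1.3,-0.3],[-2.0,4.3,1.3,-0.3],[-2.0,4,1.3,-0.3],[-2.0,2.5,1.0,-0.3],[-1,1,0.5,0],[0,0,0,0]]
  ]
}}

```text
time_s: 6.9
eef_pos: [0.4846, 0.1395, 0.2961]
eef_rot: [-0.057, 0.998, 0.0, 0.003]
wrist_force: [-0.1, 0.1, -0.4]
width: 0.0881
```

Run:
```python
from h import *
P=viewer.camera_params('wrist'); im,d=viewer.snapshot('wrist'); X=cloud('wrist',d,P); save('w4',im)
i=im.astype(int); r,b=i[...,0],i[...,2]
m=(abs(X[...,2]-.02)<.006)&(abs(X[...,0]-.517)<.07)&(abs(X[...,1]-.14)<.05)&(r-b>40)
print(m.sum(),cv2.minAreaRect((X[m][:,:2]*1000).astype(np.float32)),np.median(X[m][:,2]))
plan([[.517,.14,.08]],6.8)
```

```text
1855 ((516.28515625, 139.52194213867188), (89.79745483398438, 18.84305763244629), 6.9757232666015625) 0.02012546515913949
t 6.95 tip [0.4847 0.1384 0.1303] yaw 6.53 tilt [ 0.0043 -0.0001] F [ 0.87  0.37 -1.19] w 0.0883 q7 0.59
[[-1.6, -0.1, 2.52, -0.13], [-1.6, -0.11, 2.52, -0.13]]
```

Call:
{"name": "move_arm", "arguments": {
  "plan": [
    [[-1.6,0.1,2.5,-0.2],[-1.5,0,2.5,-0.1],[0,0,3,0],[0,0,2.5,0],[0,0,1,0],[0,0,0,0]]
  ]
}}

```text
time_s: 7.55
eef_pos: [0.5123, 0.1349, 0.1762]
eef_rot: [-0.057, 0.998, -0.005, -0.002]
wrist_force: [0.2, 0.4, 0.9]
width: 0.0881
```

```bash
python3 -c "
from h import *
plan([[.516,.1395,.005]],6.9)"
```

```text
t 7.55 tip [0.5118 0.1334 0.0102] yaw 6.56 tilt [-0.0031 -0.0093] F [0.17 0.39 0.87] w 0.0881 q7 0.47
[[-0.49, 0.56, 0.51, -0.34]]
```

Call:
{"name": "move_arm", "arguments": {
  "plan": [
    [[-0.3,0.5,0.4,-0.3],[-0.2,0.1,0.1,0],[0,0,0,0]]
  ]
}}

```text
time_s: 7.85
eef_pos: [0.5171, 0.1411, 0.173]
eef_rot: [-0.059, 0.998, -0.004, -0.001]
wrist_force: [0.2, -1.5, -0.6]
width: 0.0885
```

```bash
python3 -c "
from h import *
state()"
```

```text
t 7.85 tip [0.5169 0.1397 0.007 ] yaw 6.82 tilt [-0.0013 -0.0089] F [ 0.16 -1.5  -0.61] w 0.0885 q7 0.47
```

Call:
{"name": "move_arm", "arguments": {
  "plan": [
    [[0,0,0,0],[0,0,0,0],[0,0,0,0],[0,0,0,0],[0,0,0,0],[0,0,0,0],[0,0,0,0],[0,0,0,0]]
  ],
  "grip": 0,
  "newtons": 25
}}

```text
time_s: 8.65
eef_pos: [0.5177, 0.1413, 0.175]
eef_rot: [-0.059, 0.998, -0.004, 0.001]
wrist_force: [-0.1, 0.2, 0.5]
width: 0.0265
```

```bash
python3 -c "
from h import *
state()"
```

```text
t 8.65 tip [0.518 0.14  0.009] yaw 6.8 tilt [ 0.0018 -0.0076] F [-0.09  0.24  0.48] w 0.0265 q7 0.47
```

Call:
{"name": "move_arm", "arguments": {
  "plan": [
    [[0,0,0.5,0],[0,0,0,0],[0,0,0,0],[0,0,0,0],[0,0,0,0]]
  ]
}}

```text
time_s: 9.15
eef_pos: [0.518, 0.1417, 0.1705]
eef_rot: [-0.059, 0.998, -0.003, 0.002]
wrist_force: [-0.2, -0.0, 3.4]
width: 0.0199
```

```bash
python3 -c "
from h import *
state()"
```

```text
t 9.15 tip [0.5186 0.1406 0.0045] yaw 6.82 tilt [ 0.0036 -0.0068] F [-0.2  -0.04  3.36] w 0.0199 q7 0.47
```

Gripped (19.9 mm). Lift and carry.

Call:
{"name": "move_arm", "arguments": {
  "plan": [
    [[0,0,-1,0],[0,0,-2,0],[0,0,-3.5,0],[0,0,-4,0],[0,0,-4,0],[0,0,-3,0],[0,0,-1,0]]
  ]
}}

```text
time_s: 9.85
eef_pos: [0.5154, 0.142, 0.3602]
eef_rot: [-0.061, 0.998, -0.005, -0.005]
wrist_force: [-0.2, 0.5, -2.2]
width: 0.0198
```

```bash
python3 -c "
from h import *
plan([[.502,-.210,.19]],3.8,.04)"
```

```text
t 9.85 tip [0.514  0.1401 0.1942] yaw 6.94 tilt [-0.0088 -0.0113] F [-0.21  0.5  -2.15] w 0.0198 q7 0.75
[[0.6, -3.84, 0.09, 0.35], [0.58, -3.85, 0.09, 0.35], [0.55, -3.85, 0.09, 0.35], [0.53, -3.85, 0.09, 0.35], [0.51, -3.86, 0.09, 0.35], [0.48, -3.86, 0.09, 0.35], [0.46, -3.86, 0.09, 0.35], [0.44, -3.87, 0.09, 0.35], [0.41, -3.87, 0.09, 0.35]]
```

Call:
{"name": "move_arm", "arguments": {
  "plan": [
    [[0.6,-2.5,0,0.3],[0.6,-4,0,0.4],[0.6,-4,0,0.4],[0.5,-4,0,0.4],[0.5,-4,0,0.4],[0.5,-4,0,0.4],[0.5,-4,0,0.4],[0.4,-4,0,0.4],[0.4,-2.5,0,0.3],[0.2,-1.5,0,0]]
  ]
}}

```text
time_s: 10.85
eef_pos: [0.4957, -0.2177, 0.3554]
eef_rot: [-0.034, 0.999, -0.002, -0.012]
wrist_force: [-0.2, 0.9, -2.5]
width: 0.0198
```

Run:
```python
from h import *
P=viewer.camera_params('wrist'); im,d=viewer.snapshot('wrist'); X=cloud('wrist',d,P); np.savez('/tmp/w5',im=im,d=d,xyz=X)
im2,d2=viewer.snapshot('scene');X2=cloud('scene',d2); np.savez('/tmp/s5',im=im2,d=d2,xyz=X2)
plan([[.503,-.210,.12]],3.8)
a=np.radians(3.8); e=np.array([np.cos(a),np.sin(a)]); f=np.array([-e[1],e[0]])
for Y in (X,X2):
  S=Y[...,:2]@e; L=Y[...,:2]@f; Z=Y[...,2]
  for nm,m in (('rim',(abs(Z-.085)<.004)&(abs(S-.48)<.13)&(abs(L+.243)<.11)),('cork',(abs(Z-.034)<.005)&(abs(S-.48)<.09)&(abs(L+.243)<.075)),('latch',(abs(Z-.05)<.003)&(abs(S-.42)<.05)&(abs(L+.243)<.07))):
    if m.sum()>30: print(nm,m.sum(),'s',np.percentile(S[m],[1,99]).round(4),'l',np.percentile(L[m],[1,99]).round(4))
  m=(Z>.1)&(S>.54)&(S<.68)&(abs(L+.243)<.09)
  if m.sum(): print('hatch',m.sum(),S[m].min(),S[m].max(),Z[m].max(), S[m&(Z>Z[m].max()-.02)].mean())
cv2.imwrite('pics/v5.png',np.hstack([cv2.resize(im,(400,300)),cv2.resize(im2[130:310,140:380],(400,300))])[...,::-1])
```

```text
t 10.95 tip [ 0.4915 -0.2193  0.1891] yaw 3.71 tilt [-0.024  -0.0061] F [-0.37  0.43 -3.8 ] w 0.0198 q7 1.35
[[-0.69, 0.44, 3.44, -0.04], [-0.69, 0.44, 3.44, -0.04]]
rim 7036 s [0.3875 0.5464] l [-0.3241 -0.1634]
cork 14522 s [0.436  0.5617] l [-0.3166 -0.1708]
latch 8034 s [0.3954 0.4325] l [-0.3116 -0.1742]
hatch 4262 0.5614989168307196 0.5895054325386349 0.16571780068942696 0.5844746461806908
rim 343 s [0.3888 0.5738] l [-0.3221 -0.1606]
cork 330 s [0.4315 0.5355] l [-0.2991 -0.1891]
latch 377 s [0.3933 0.4363] l [-0.3025 -0.1768]
hatch 1357 0.5667615751790605 0.6292503287569358 0.2450763806334133 0.6176415717212865
```

View pics/v5.png

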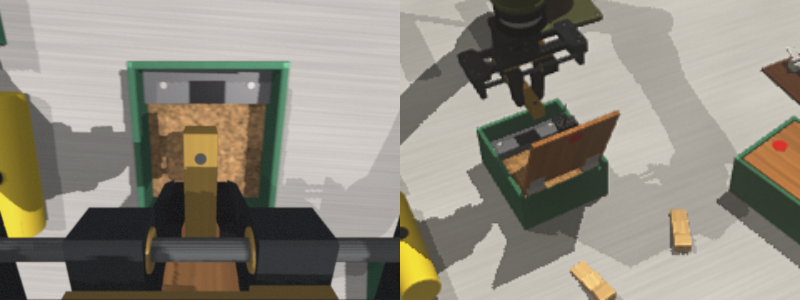

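Left: the bar is held over the cork, with the grey latch at row 90. Right: the hatch is fully open. The pocket centre is about (0.508, -0.2105). Lowering the bar.

Call:
{"name": "move_arm", "arguments": {
  "plan": [
    [[-0.9,0.4,1,0],[-0.9,0.4,2,0],[0,0,3,0],[0,0,2,0],[0,0,0.5,0],[0,0,0,0]]
  ]
}}

```text
time_s: 11.55
eef_pos: [0.5145, -0.1988, 0.2628]
eef_rot: [-0.039, 0.999, 0.002, -0.012]
wrist_force: [0.3, -0.4, -2.5]
width: 0.02
```

```bash
python3 -c "
from h import *
plan([[.509,-.2105,.06],[.509,-.2105,.042]],3.8,.02)"
```

```text
t 11.55 tip [ 0.5105 -0.1985  0.0969] yaw 4.44 tilt [-0.0242  0.0021] F [ 0.33 -0.41 -2.52] w 0.02 q7 1.22
[[0.08, -0.6, 1.84, 0.21], [0.07, -0.6, 1.84, 0.21], [-0.04, -0.01, 1.8, 0.21]]
```

Call:
{"name": "move_arm", "arguments": {
  "plan": [
    [[0.2,-0.8,0,0.4],[0.1,-0.4,0.8,0.2],[0,0,1.3,0],[0,0,1,0],[0,0,0.7,0],[0,0,0.3,0],[0,0,0,0]]
  ]
}}

```text
time_s: 12.25
eef_pos: [0.5126, -0.2113, 0.2204]
eef_rot: [-0.033, 0.999, 0.001, -0.01]
wrist_force: [1.0, -0.1, -1.9]
width: 0.0197
```

```bash
python3 -c "
from h import *
plan([[.509,-.2105,.0385]],3.8,.02)"
```

```text
t 12.25 tip [ 0.5092 -0.211   0.0544] yaw 3.81 tilt [-0.0201  0.0016] F [ 0.96 -0.06 -1.94] w 0.0197 q7 1.17
[[-0.01, 0.05, 1.59, 0.01]]
```

Call:
{"name": "move_arm", "arguments": {
  "plan": [
    [[0,0,0.5,0],[0,0,0.4,0],[0,0,0.2,0],[0,0,0.2,0],[0,0,0.1,0]]
  ]
}}

```text
time_s: 12.75
eef_pos: [0.5128, -0.211, 0.2059]
eef_rot: [-0.033, 0.999, 0.001, -0.009]
wrist_force: [-0.3, 0.5, -2.5]
width: 0.0196
```

Tip z is about 0.040 and the bar still hangs (-2.5 N). I'll feel for the floor.

Call:
{"name": "move_arm", "arguments": {
  "plan": [
    [[0,0,0.1,0],[0,0,0.1,0]]
  ]
}}

```text
time_s: 12.95
eef_pos: [0.5126, -0.2109, 0.2045]
eef_rot: [-0.033, 0.999, 0.001, -0.009]
wrist_force: [-4.5, 0.6, 13.5]
width: 0.0196
```

Call:
{"name": "move_arm", "arguments": {
  "plan": [
    [[0,0,-0.05,0],[0,0,0,0],[0,0,0,0],[0,0,0,0],[0,0,0,0],[0,0,0,0]]
  ],
  "grip": 0.55
}}

```text
time_s: 13.55
eef_pos: [0.5137, -0.211, 0.206]
eef_rot: [-0.033, 0.999, 0.001, -0.007]
wrist_force: [0.3, 0.2, 0.2]
width: 0.0485
```

Call:
{"name": "move_arm", "arguments": {
  "plan": [
    [[0,0,-0.5,0],[0,0,-1.5,0],[0,0,-3,0],[0,0,-4.5,0],[0,0,-4.5,0],[0,0,-4.5,0],[0,0,-4,0],[0,0,-2,0],[0,0,0,0]]
  ]
}}

```text
time_s: 14.45
eef_pos: [0.5165, -0.209, 0.4686]
eef_rot: [-0.036, 0.999, 0.001, -0.007]
wrist_force: [-0.6, -0.7, -0.7]
width: 0.0486
```

Run:
```python
from h import *
state()
P=viewer.camera_params('wrist'); im,d=viewer.snapshot('wrist'); X=cloud('wrist',d,P); save('w6',im)
i=im.astype(int); m=(abs(X[...,2]-.054)<.005)&(np.hypot(X[...,0]-.508,X[...,1]+.21)<.06)
print(m.sum(),cv2.minAreaRect((X[m][:,:2]*1000).astype(np.float32)))
```

```text
t 14.45 tip [ 0.5143 -0.2086  0.3026] yaw 4.11 tilt [-0.0132  0.002 ] F [-0.58 -0.68 -0.75] w 0.0486 q7 1.47
1296 ((507.8189392089844, -212.16287231445312), (89.61631774902344, 19.943309783935547), 3.5684311389923096)
```

View pics/w6.png

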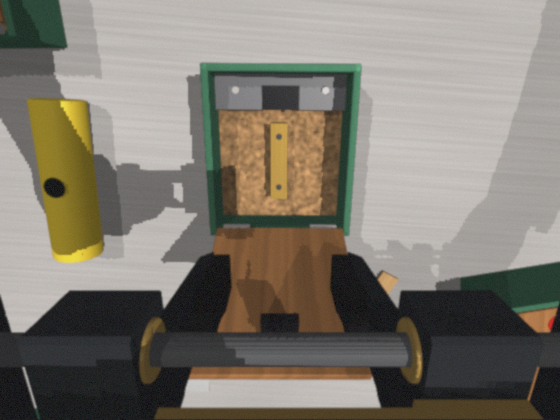

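The bar lies at (279,160) on the cork, at (0.508,-0.212), aligned and mid-pocket. Next the fingers go shut, over and behind the hatch.

```bash
cat >> h.py <<'E'
def P(s,z): return np.array([s*.9978+.01615,s*.0663-.243,z])
E
python3 -c "
from h import *
plan([P(.69,.30),P(.685,.207)],3.8,.04)"
```

```text
t 14.5 tip [ 0.5136 -0.2086  0.3012] yaw 4.11 tilt [-0.0151  0.0023] F [-0.25  0.31  0.03] w 0.0488 q7 1.47
[[-3.83, -0.05, -0.03, 0.04], [-3.83, -0.04, -0.03, 0.04], [-3.83, -0.04, -0.03, 0.04], [-3.83, -0.04, -0.03, 0.04], [-3.83, -0.04, -0.03, 0.04], [0.12, -0.01, 3.1, 0.04], [0.12, -0.01, 3.1, 0.04], [0.12, -0.01, 3.1, 0.04]]
```

Call:
{"name": "move_arm", "arguments": {
  "plan": [
    [[-2.5,0,0,0],[-4,0,0,0],[-4,0,0,0],[-4,0,0,0],[-3,0,0,0],[-1.5,0,0,0],[0,0,0,0]]
  ],
  "grip": 0
}}

```text
time_s: 15.2
eef_pos: [0.7072, -0.1951, 0.45]
eef_rot: [-0.037, 0.999, 0.002, -0.02]
wrist_force: [0.2, -0.9, -1.5]
width: 0.0002
```

```bash
python3 -c "
from h import *
plan([P(.685,.207)],3.8,.03)"
```

```text
t 15.2 tip [ 0.7007 -0.1948  0.2841] yaw 4.24 tilt [-0.0396  0.0015] F [ 0.15 -0.87 -1.51] w 0.0002 q7 1.51
[[-0.06, -0.1, 2.57, 0.15], [-0.06, -0.1, 2.57, 0.15], [-0.06, -0.1, 2.57, 0.15]]
```

Call:
{"name": "move_arm", "arguments": {
  "plan": [
    [[0,-0.1,2.5,0.2],[0,-0.1,2.7,0.2],[0,0,1.8,0],[0,0,0.5,0],[0,0,0,0]]
  ]
}}

```text
time_s: 15.7
eef_pos: [0.6999, -0.1967, 0.3673]
eef_rot: [-0.035, 0.999, 0.002, -0.026]
wrist_force: [0.2, -0.4, 0.6]
width: 0.0001
```

```bash
python3 -c "
from h import *
plan([P(.64,.205),P(.56,.205)],3.8,.02)"
```

```text
t 15.7 tip [ 0.6914 -0.1964  0.2016] yaw 3.99 tilt [-0.0514  0.0019] F [ 0.22 -0.43  0.58] w 0.0001 q7 1.45
[[1.85, -0.08, -0.08, 0.03], [1.85, -0.08, -0.08, 0.03], [1.6, 0.0, 0.08, 0.03], [1.6, 0.0, 0.08, 0.03], [1.6, 0.0, 0.08, 0.03], [1.6, 0.0, 0.08, 0.03], [1.6, 0.0, 0.08, 0.03]]
```

Call:
{"name": "move_arm", "arguments": {
  "plan": [
    [[1.8,0,-0.05,0],[1.8,0,0,0],[1.6,0,0.1,0],[1.6,0,0.1,0],[1.6,0,0.1,0],[1.6,0,0.1,0],[1.6,0,0.1,0]]
  ]
}}

```text
time_s: 16.4
eef_pos: [0.5877, -0.2031, 0.3795]
eef_rot: [-0.034, 0.999, 0.002, -0.007]
wrist_force: [5.6, 0.3, -3.4]
width: 0.0002
```

```bash
python3 -c "
from h import *
plan([P(.506,.202),P(.474,.184),P(.447,.1565),P(.428,.1225),P(.4205,.0976)],3.8,.022)"
```

```text
t 16.4 tip [ 0.5855 -0.2026  0.2136] yaw 3.94 tilt [-0.0135  0.003 ] F [ 5.61  0.28 -3.44] w 0.0002 q7 1.38
[[2.15, -0.08, 0.41, 0.01], [2.15, -0.08, 0.41, 0.01], [2.15, -0.08, 0.41, 0.01], [1.59, -0.0, 0.92, 0.01], [1.59, -0.0, 0.92, 0.01], [1.33, -0.0, 1.39, 0.01], [1.33, -0.0, 1.39, 0.01], [0.93, -0.01, 1.71, 0.01], [0.93, -0.01, 1.71, 0.01], [0.36, -0.0, 1.25, 0.01]]
[[0.36, -0.0, 1.25, 0.01]]
```

Call:
{"name": "move_arm", "arguments": {
  "plan": [
    [[2.1,0,0.4,0],[2.1,0,0.4,0],[2.1,0,0.4,0],[1.6,0,0.8,0]]
  ]
}}

```text
time_s: 16.8
eef_pos: [0.516, -0.207, 0.3688]
eef_rot: [-0.035, 0.999, 0.001, 0.015]
wrist_force: [5.6, 0.0, 1.0]
width: -0.0
```

```bash
python3 -c "
from h import *
plan([P(.474,.184),P(.447,.1565),P(.428,.1225),P(.4205,.0976)],3.8,.022)"
```

```text
t 16.8 tip [ 0.5209 -0.2065  0.2029] yaw 4.0 tilt [0.0294 0.0032] F [5.56 0.03 1.04] w -0.0 q7 1.34
[[1.63, -0.14, 0.89, 0.02], [1.63, -0.14, 0.89, 0.02], [1.39, 0.0, 1.33, 0.02], [1.39, 0.0, 1.33, 0.02], [1.0, -0.0, 1.67, 0.02], [1.0, -0.0, 1.67, 0.02], [0.41, -0.0, 1.23, 0.02], [0.41, -0.0, 1.23, 0.02]]
```

Call:
{"name": "move_arm", "arguments": {
  "plan": [
    [[1.6,-0.1,0.9,0],[1.6,-0.1,0.9,0],[1.4,0,1.3,0],[1.4,0,1.3,0]]
  ]
}}

```text
time_s: 17.2
eef_pos: [0.466, -0.2106, 0.3317]
eef_rot: [-0.036, 0.999, 0.0, 0.035]
wrist_force: [4.3, 0.3, 2.7]
width: -0.0
```

```bash
python3 -c "
from h import *
plan([P(.428,.1225),P(.4205,.0976)],3.8,.022)"
```

```text
t 17.2 tip [ 0.4776 -0.2102  0.1661] yaw 4.16 tilt [0.0698 0.003 ] F [4.35 0.32 2.69] w -0.0 q7 1.25
[[1.25, -0.06, 1.37, 0.07], [1.25, -0.06, 1.37, 0.07], [1.25, -0.07, 1.37, 0.07], [0.46, 0.0, 1.22, 0.07], [0.46, 0.0, 1.22, 0.07]]
```

Call:
{"name": "move_arm", "arguments": {
  "plan": [
    [[1.4,0,1.3,0],[1.4,0,1.4,0],[1.2,0,1.4,0],[0.6,0,1.2,0]]
  ]
}}

```text
time_s: 17.6
eef_pos: [0.434, -0.2124, 0.283]
eef_rot: [-0.038, 0.998, -0.001, 0.055]
wrist_force: [-2.5, 0.9, 5.3]
width: 0.0003
```

```bash
python3 -c "
from h import *
plan([P(.4205,.0976)],3.8,.015)"
```

```text
t 17.6 tip [ 0.4523 -0.2119  0.118 ] yaw 4.39 tilt [0.1099 0.0027] F [-2.48  0.94  5.32] w 0.0003 q7 1.08
[[0.94, -0.09, 0.92, 0.29], [0.94, -0.1, 0.92, 0.29]]
```

Call:
{"name": "move_arm", "arguments": {
  "plan": [
    [[0.8,-0.1,0.2,0.3],[0.8,-0.1,0.3,0.2],[0.3,0,0.5,0],[0,0,0.3,0]]
  ]
}}

```text
time_s: 18.0
eef_pos: [0.4195, -0.2153, 0.2717]
eef_rot: [-0.034, 0.997, -0.002, 0.062]
wrist_force: [-1.9, 1.4, 3.3]
width: 0.0006
```

```bash
python3 -c "
from h import *
plan([P(.4205,.088)],3.8,.01)"
```

```text
t 18.0 tip [ 0.4399 -0.2152  0.107 ] yaw 3.97 tilt [0.1234 0.0007] F [-1.86  1.41  3.33] w 0.0006 q7 1.01
[[0.33, 0.03, 0.92, 0.09], [0.33, 0.03, 0.92, 0.09]]
```

Call:
{"name": "move_arm", "arguments": {
  "plan": [
    [[0.35,0,0.9,0],[0.3,0,0.7,0],[0.05,0,0.4,0]]
  ]
}}

```text
time_s: 18.3
eef_pos: [0.417, -0.2156, 0.2522]
eef_rot: [-0.035, 0.997, -0.002, 0.065]
wrist_force: [-2.2, 1.1, 4.4]
width: 0.0003
```

```bash
python3 -c "
from h import *
plan([P(.4205,.075)],3.8,.002)"
```

```text
t 18.3 tip [ 0.4387 -0.2155  0.0877] yaw 4.02 tilt [0.1305 0.0004] F [-2.16  1.13  4.44] w 0.0003 q7 0.91
[[0.06, 0.01, 0.17, 0.03], [0.06, 0.01, 0.17, 0.03], [0.06, 0.01, 0.17, 0.03], [0.06, 0.01, 0.17, 0.03], [0.06, 0.01, 0.17, 0.03], [0.06, 0.01, 0.17, 0.03], [0.06, 0.01, 0.17, 0.03]]
```

Call:
{"name": "move_arm", "arguments": {
  "plan": [
    [[0.08,0,0.25,0],[0.08,0,0.25,0],[0.05,0,0.2,0],[0.03,0,0.15,0]]
  ]
}}

```text
time_s: 18.7
eef_pos: [0.4167, -0.2155, 0.2434]
eef_rot: [-0.035, 0.997, -0.002, 0.066]
wrist_force: [1.4, 0.5, 3.5]
width: 0.0005
```

```bash
python3 -c "
from h import *
plan([P(.4205,.075)],3.8,.002)"
```

```text
t 18.7 tip [ 0.4387 -0.2155  0.0789] yaw 4.07 tilt [1.325e-01 1.000e-04] F [1.38 0.49 3.51] w 0.0005 q7 0.83
[[0.11, 0.02, 0.11, 0.09], [0.11, 0.02, 0.11, 0.09], [0.11, 0.02, 0.11, 0.09]]
```

Call:
{"name": "move_arm", "arguments": {
  "plan": [
    [[0,0,0.1,0],[0,0,0.1,0],[0,0,0.1,0]]
  ]
}}

```text
time_s: 19.0
eef_pos: [0.417, -0.2155, 0.2401]
eef_rot: [-0.035, 0.997, -0.002, 0.066]
wrist_force: [0.7, 1.0, 3.2]
width: 0.0004
```

Call:
{"name": "move_arm", "arguments": {
  "plan": [
    [[0,0,0.1,0],[0,0,0.05,0]]
  ]
}}

```text
time_s: 19.2
eef_pos: [0.4171, -0.2155, 0.2384]
eef_rot: [-0.035, 0.997, -0.002, 0.066]
wrist_force: [0.8, 1.7, 3.4]
width: 0.0004
```

About 12 mm deep without touching the stop. Letting up gently.

Call:
{"name": "move_arm", "arguments": {
  "plan": [
    [[0,0,-0.4,0],[0,0,-0.6,0],[0,0,-1.0,0],[0,0,-2,0],[0,0,-3,0],[0,0,-4,0],[0,0,-4,0],[0,0,-3,0],[0,0,-1,0],[0,0,0,0]]
  ]
}}

```text
time_s: 20.2
eef_pos: [0.3875, -0.2185, 0.4288]
eef_rot: [-0.032, 0.998, -0.004, 0.054]
wrist_force: [-0.5, 0.1, -0.6]
width: 0.0006
```

Run:
```python
from h import *
state()
im,d=viewer.snapshot('scene'); X=cloud('scene',d); im2,d2=viewer.snapshot('side'); X2=cloud('side',d2)
for Y in (X,X2):
  S=(Y[...,0]-.01615)/.9978; m=(abs(S-.48)<.07)&(abs(Y[...,1]+.21)<.06)&(Y[...,2]<.2)
  print(m.sum(),'z',np.percentile(Y[m][:,2],[2,50,98]).round(4),'slope',np.polyfit(S[m],Y[m][:,2],1))
cv2.imwrite('pics/v7.png',np.hstack([cv2.resize(im[100:340,80:400],(400,300)),cv2.resize(im2,(400,300))])[...,::-1])
```

```text
t 20.2 tip [ 0.4055 -0.2192  0.2638] yaw 3.7 tilt [ 0.1083 -0.0037] F [-0.52  0.15 -0.6 ] w 0.0006 q7 1.4
1545 z [0.0331 0.0857 0.0893] slope [-0.07683479  0.12043077]
1420 z [0.081  0.086  0.0908] slope [-0.01448215  0.0930575 ]
```

View pics/v7.png

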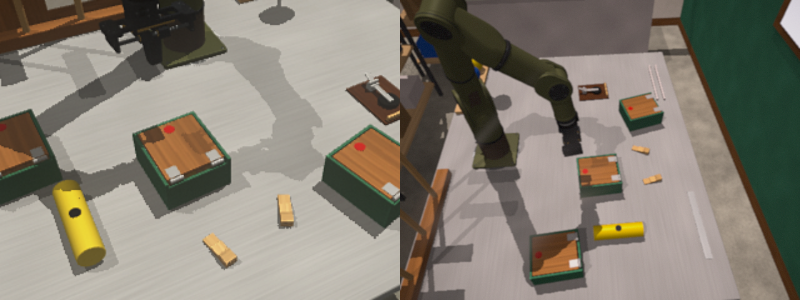

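The hatch lies level in the rim, with its dot at (168,129) on the left. I'll wait one second, check again and hand in.

Call:
{"name": "move_arm", "arguments": {
  "plan": [
    [[0,0,0,0],[0,0,0,0],[0,0,0,0],[0,0,0,0],[0,0,0,0],[0,0,0,0],[0,0,0,0],[0,0,0,0]]
  ]
}}

```text
time_s: 21.1
eef_pos: [0.3868, -0.2179, 0.4229]
eef_rot: [-0.033, 0.998, -0.001, 0.049]
wrist_force: [-0.0, 0.4, -0.4]
width: 0.0005
```

Run:
```python
from h import *
im,d=viewer.snapshot('side'); Y=cloud('side',d); S=(Y[...,0]-.01615)/.9978
for a,b in ((.41,.45),(.45,.5),(.5,.54)):
  m=(S>a)&(S<b)&(abs(Y[...,1]+.21)<.05)&(Y[...,2]<.2); print(a,np.median(Y[m][:,2]).round(4))
z0=np.load('/tmp/side.npz')
for q in ('head_blank','wedge_a'):
  for r in finder.find_in('side',q)[:2]: u,v=np.round(r['position']).astype(int); print(q,(u,v),r['p'],Y[v,u].round(3))
if True:
  m=(S>.41)&(S<.45)&(abs(Y[...,1]+.21)<.05)&(Y[...,2]<.2)
  if abs(np.median(Y[m][:,2])-.086)<.005: print(arm.close_job())
```

```text
0.41 0.0869
0.45 0.0861
0.5 0.0853
head_blank (np.int64(306), np.int64(323)) 0.65 [ 0.556 -0.485  0.06 ]
wedge_a (np.int64(340), np.int64(208)) 0.75 [ 0.723 -0.053  0.015]
wedge_a (np.int64(354), np.int64(251)) 0.63 [ 0.743 -0.228  0.008]
the job is handed in; nothing more can be done
None
```

The job is done and handed in after about 21 s.

- **Freeing the latch:** I pressed the nearest well's hatch at its red dot until I felt the stop, at about 10 N, then let up, and the hatch sprang fully open.
- **Placing the bar:** I set the brass bar down on the cork. It touched at about 13.5 N and sat within a few millimetres of the pocket centre, aligned with the well.
- **Closing:** I pushed the hatch over from behind and pressed it about 12 mm down, with readings at the end of each move no higher than about 6 N. I stopped short of the stop and let up.

About 2 s after release, the last check showed the hatch still level (85–87 mm across its length) and the arm clear. The head blank reads as at the start. The two wedges are within a centimetre of their starting positions, which is about the finder's scatter.

Two of my readings disagreed. The red dot measured about 7 mm further from the rim than the listed dimensions suggest, so I pressed where I saw it. The last scene-camera line fit across the hatch came out tilted because of a few stray pixels, while the side camera and the picture showed it level.

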